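# Scan the tall specimen bottle and book it in

## Task

Pick up the hand scanner from its rubber mat, point it squarely at the middle of the label on the tallest bottle from about 6 cm away and hold it steady there for at least a second, then stand the scanner back upright in the middle of its mat. After that, book the sample in: twist the spring-return knob on the logging box clockwise all the way to its stop and let it spring back. Do not shift or tip any of the bottles, cups and jars or the tube rack.

Things in the scene. Friction and masses are not known exactly. Their poses are not given: they have to be found in the camera images.
- scanner: Grey gun-shaped hand scanner, 260 g, loose, standing on its flat black foot on the mat. Origin: centre of the foot's underside; x is where it looks, z up. Foot 72 (x) by 64 (y) by 12 high; handle 30 by 26 up to z 98; level head 36 wide (y), x -42 to 38, z 98 to 136; black nose 48 wide, x 38 to 50, z 96 to 138, window in front. Gripped across the head near x = 0 it hangs in balance
- scanner_window (a point): Centre of the scanner's window, on the front face of its nose: 50 ahead of and 117 above the scanner's origin. It looks along the scanner's x axis; axes as the scanner's
- scanner_grip (a point): Place to grip the scanner's head, 124 above its origin on its vertical centre line (head top is 12 above this point, head 36 wide in y); axes as the scanner's
- mat: Black rubber mat for the scanner, fixed to the bench, 130 by 130 by 4 thick. Origin: centre of its underside, on the bench
- log_box: White logging box, fixed to the bench, 100 by 100 by 50 high, with a dark knob plate and a narrow dark display strip on top; the knob stands in the middle of its top. Origin: centre of its underside
- accept_knob (a joint): Spring-return knob on the logging box, vertical axis. 0 at rest, grows to 1.2 rad (its hard stop) turning clockwise seen from above; a spring (0.12 Nm per rad) brings it back to 0 when let go
- knob_grip (a point): Point on the knob's axis at gripping height, 77 above the bench, turning with the knob. The knob's grip is an upright bar 44 long along this point's x axis, 13 thick along its y, from 61 to 89 above the bench; below it is a disc of 42 diameter. At rest the axes are the box's
- riser: Fixed steel shelf on four thin legs, 130 deep (x) by 310 wide (y), flat top 100 above the bench, with a rim 14 high along its far (+x) edge. Origin: on the bench under its centre. The three bottles stand on it in a row in any order
- tall_bottle: The bottle to scan: tallest and slimmest of the three, amber, 52 diameter, 96 high, loose. Origin: centre of its underside; z up; label on its own -x side. Like all three it has a red cap 16 high and a narrow white paper seal strip running from the label up over the cap's edge to the cap's centre, showing from above which way the label faces
- tall_bottle_label (a point): Middle of the tall bottle's bar-code label (36 wide round the bottle, 30 high), on its surface 44 above its underside. Axes as the bottle's: the label faces along -x
- cup_a: Bystander: amber specimen cup with red cap, 64 diameter over the cap, 68 high, loose, on the riser. Origin: centre of its underside
- squat_jar: Bystander: low wide amber jar with red cap, 70 diameter over the cap, 52 high, loose, on the riser. Origin: centre of its underside
- tube_rack: Bystander: white tube rack, 46 (x) by 54 (y), 55 high, with four red-capped tubes standing up to 100 high, loose on the bench before the shelf, close beside the place to aim from. Origin: centre of its underside
- dropper: Bystander: small amber dropper bottle with black cap, 36 diameter, 85 high, loose on the bench before the shelf, close to the other side of the place to aim from. Origin: centre of its underside
- pipette_stand: Obstacle: pipette stand fixed to the bench between mat and logging box, 90 diameter at its foot and about 90 over the hanging pipettes, 172 high. Origin: centre of its underside
Things that resemble listed ones, but are neither listed nor needed, are in the scene too. Of the things shaped like the mat, the black one is meant.

How it is judged:
By the outcome, as a careful person would: the job done as asked, in the order asked, and still so for the second after the job is handed in, with the robot touching nothing.
It also fails if it takes over 72 s, if anything falls off the work surface, if the arm or the gripper's body presses on something with over 40 N, if the wrist force passes 120 N, or if a joint passes its speed limit or range.

## Robot

A 7-joint arm with a two-finger parallel gripper is mounted at the origin on the work surface. World frame = base frame: x ahead of the robot, y to its left, z up, the work surface at z = 0. Lengths are in m, angles in rad, forces in N, time in s.
With the tool pointing down it reaches from about 0.425 to 0.975 m from the base axis. Payload 16.7 kg.
Tool frame: the origin (TCP) lies at the very end of the fingers, on their centre line; the grasp point (between the pads) lies 19 mm behind it; y points along the fingers, x is the direction in which the jaws open and shut, and the axes are right-handed (so a half turn about y gives the same grasp; the last joint's range is limited). The gripper opens to 85 mm and grips with 20 to 120 N. Pads are 22 mm wide; open, the fingers measure 114 mm over their backs; the gripper's body (76 mm by 85 mm) begins 54 mm behind the grasp point. The pads swing forward as they close: fully open they stand 13 mm farther back than shut.
Start: joints at [1.028, 0.426, 0.074, 1.606, -0.034, 1.111, -0.067], TCP at [0.258, -0.624, 0.231] pointing down, gripper open.
Joint ranges: [-2.85, 2.85], [-0.5, 2.14], [-1.23, 1.37], [0.21, 2.46], [-1.02, 4.16], [0.16, 2.05], [-2.73, 2.73]. Speed limits (rad/s): [1.89, 1.89, 2.39, 2.39, 3.01, 3.01, 3.01].

## Interface

Orientations are given as a rotation vector (axis times angle).
In Python, from workcell import bot, eyes gives the robot as it stands.
- The arm moves only by the tool drive_tool, never from a script. Its argument "increments" is a list of rows, each an object of numbers: "x", "y", "z": the shift along the tool's x, y, z in mm; "roll": the turn about the tool's y in degrees; "gripper": the closure, from 0 (fully open) to 1 (shut). In form: [{"x": .., "y": .., "z": .., "roll": .., "gripper": ..}, ...]. A call has 1 to 20 rows; each row shifts and turns the commanded pose from where the row before left it, along the tool's axes as they then stand; what a row does not reach is not made up. A row lasts 1/12 s, in which the tool goes at most 41.7 mm and 7.16 degrees, less where a joint would pass 70% of its speed; a pose out of reach is approached as far as the arm can. A call with a gripper value outside its range is refused whole. The fingers move at their own pace and stop on an object; "grip_force" is the grip in N (left out, the last holds). Time passes only in rows, so rows that do not move let the fingers close. It gives the time, the measured TCP pose, the force and the opening at its end, in the units of the state.
- bot.get_obs(): the state, without advancing time (a new reading comes with each control period).
- eyes.capture(name): name is "scene" or "top" or "wrist"; returns (picture, depth): 384x512x3 uint8, red, green, blue; 384x512 float32, m along the optical axis (not along the pixel's ray), 0 where there is no reading.
- eyes.get_calibration(name): a dict with "fx", "fy", "cx", "cy" (pixels), "view" (4x4, takes a point from world to camera coordinates); the wrist camera has in their place "hand_eye" (4x4, takes a point from camera to tool coordinates, whose origin is the TCP and whose axes are the tool frame's). Camera axes: x right, y down, z forward; pixel columns grow to the right and rows downward; lengths in m; the calibration is good to about 2 mm. A picture is of the moment at which its call begins: read the wrist's pose just before it. get_calibration takes no time and is no camera call.
- bot.hand_in(): hands the job in, once; it reports no verdict.
The state is a dict: "t": time; "joint_positions": joint angles; "dq": joint speeds; "joint_efforts": joint torques, N m; "tool_pos": TCP position; "eef_rot": TCP orientation; "ft_force": force on the tool from outside, world axes, zero at the start; "ft_torque": the same for the moment, N m; "opening": finger opening in m.
Only numpy, scipy, OpenCV 4.12 (cv2) and the standard library are available. Lean on these libraries where they do the work, as an engineer would, in place of code of your own. Each camera call takes 0.05 s, during which the arm holds its last target. There are 200 camera calls.

## Working session

There is one attempt and no reset: what is moved stays moved. The work goes in short steps, Python scripts to look and compute and a tool call to move; the robot and the scene stay as the last step left them, time stands still between calls to the robot, and variables do not carry over. Pictures are saved under pics/ and viewed, about 8 in all and at most 12, crops included, and the job is handed in when it is done.

Besides the shell and the picture viewer there is one more tool, called after "Call:" as a command line: name --argument value ..., lists and objects as JSON in quotes. drive_tool: Moves the arm, as the interface text tells. Its arguments: {"type":"object","properties":{"increments":{"type":"array","items":{"type":"object","properties":{"x":{"type":"number"},"y":{"type":"number"},"z":{"type":"number"},"roll":{"type":"number"},"gripper":{"type":"number"}}}},"grip_force":{"type":"number"}},"required":["increments"]}

```bash
mkdir -p pics; cat > h.py <<'E'
import numpy as np, cv2
from scipy.spatial.transform import Rotation as R
from workcell import bot, eyes
def cap(n):
    o=bot.get_obs(); p,d=eyes.capture(n); c=eyes.get_calibration(n)
    K=[c[k] for k in('fx','fy','cx','cy')]
    if 'view' in c: T=np.linalg.inv(np.array(c['view']))
    else:
        T=np.eye(4);T[:3,:3]=R.from_rotvec(o['eef_rot']).as_matrix();T[:3,3]=o['tool_pos'];T=T@np.array(c['hand_eye'])
    np.savez(n+'.npz',p=p,d=d,K=K,T=T); return p,d,K,T
def load(n):
    z=np.load(n+'.npz'); return z['p'],z['d'],z['K'],z['T']
def cloud(d,K,T):
    v,u=np.mgrid[:d.shape[0],:d.shape[1]]
    P=np.stack([(u-K[2])/K[0]*d,(v-K[3])/K[1]*d,d],-1)
    W=P@T[:3,:3].T+T[:3,3]; W[d==0]=np.nan; return W
def save(n,p,s=1.5,crop=None):
    if crop: p=p[crop[1]:crop[3],crop[0]:crop[2]]
    cv2.imwrite('pics/'+n+'.png',cv2.resize(p[...,::-1],None,fx=s,fy=s,interpolation=cv2.INTER_CUBIC))
E
python3 - <<'E'
from h import *
for n in('scene','top'):
    p,d,K,T=cap(n); save(n+'1',p); print(n,K,T.round(3).tolist())
o=bot.get_obs();print(o)
print(R.from_rotvec(o['eef_rot']).as_matrix().round(3))
E
```

```text
scene [414.04685558544, 414.04685558544, 259.3596417936967, 188.1761285926616] [[0.712, 0.456, -0.535, 1.103], [0.702, -0.457, 0.545, -0.559], [0.004, -0.764, -0.645, 0.868], [0.0, 0.0, 0.0, 1.0]]
top [377.9637195303704, 377.9637195303704, 258.99232982538393, 191.35424348976167] [[-0.006, -0.986, 0.168, 0.326], [-1.0, 0.004, -0.014, 0.069], [0.013, -0.168, -0.986, 1.184], [0.0, 0.0, 0.0, 1.0]]
{'t': 0.1, 'joint_positions': array([ 1.02847453,  0.42669908,  0.07387449,  1.60653838, -0.03410359,
        1.11080861, -0.06706611]), 'dq': array([-0.00028193,  0.00013217,  0.00050759, -0.00135866, -0.00108205,
        0.00170564,  0.00129993]), 'joint_efforts': array([ 8.39614804e-03, -9.51533175e+01,  3.77172276e+00, -4.64402318e+01,
        1.97185372e-02,  6.47995548e-03, -8.33961235e-05]), 'tool_pos': array([ 0.25821026, -0.6232597 ,  0.23066355]), 'eef_rot': array([-1.36920655,  0.91595022, -0.91423661]), 'ft_force': array([ 0.44918148, -0.04612273,  0.40257346]), 'ft_torque': array([-0.01464576,  0.03448641, -0.00678   ]), 'opening': 0.08562724389015429}
[[ 0.383 -0.001  0.924]
 [-0.924  0.001  0.383]
 [-0.001 -1.    -0.   ]]
```

View pics/scene1.png

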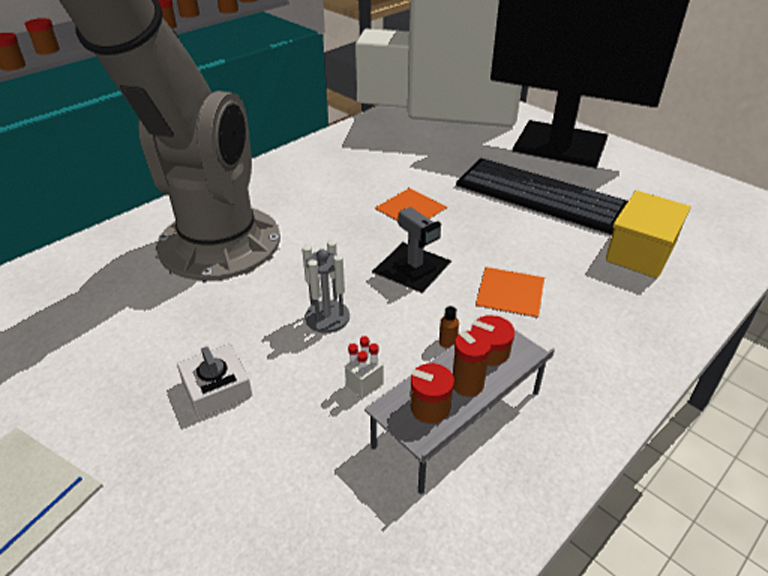

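View pics/top1.png

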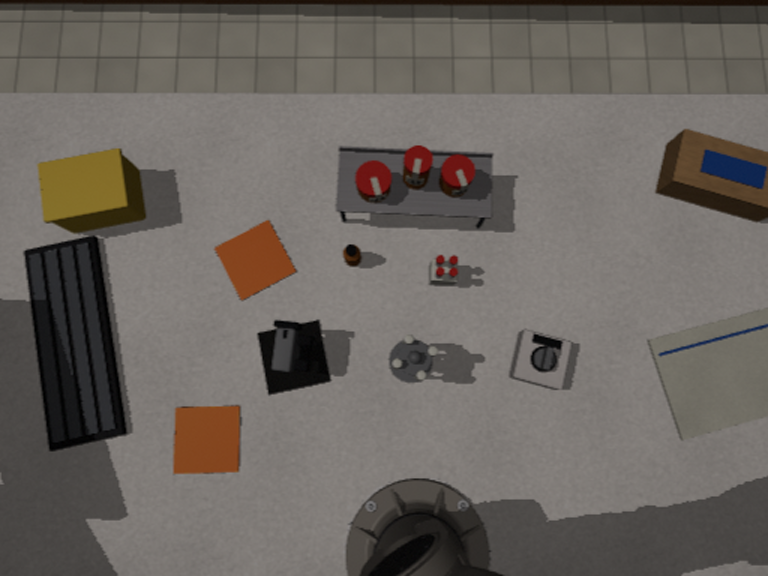

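The scene view shows everything. In the top view (1.5x pixels) the scanner is at (287,345) on the black mat, bottles at (374,180), (418,165), (458,175), dropper at (352,255), rack at (446,270), stand at (412,360) and the log box at (544,358). Next I measure with depth.

```bash
python3 - <<'E'
from h import *
p,d,K,T=load('top'); W=cloud(d,K,T); hsv=cv2.cvtColor(p,cv2.COLOR_RGB2HSV)
def box(a):  # crop in 1.5x px
    m=np.zeros(d.shape,bool); x0,y0,x1,y1=[int(v/1.5) for v in a]; m[y0:y1,x0:x1]=1; return m
def rect(P,name):
    r=cv2.minAreaRect(P[:,:2].astype(np.float32)*1000); print(name,len(P),'c',np.round(r[0],1),'size',np.round(r[1],1),'ang',round(r[2],1),'z',np.nanpercentile(P[:,2],[2,50,98]).round(4))
X,Y,Z=W[...,0],W[...,1],W[...,2]
m=box((250,310,340,400)); 
rect(W[m&(Z>.128)&(Z<.15)],'scanner head/nose')
q=W[m&(Z>.128)&(Z<.15)]; np.set_printoptions(suppress=True)
dark=hsv[...,2]<45
rect(W[m&(Z<.02)&(Z>-.01)&dark],'mat')
rect(W[box((500,320,590,400))&(Z>.042)&(Z<.056)],'box')
q=W[box((500,320,590,400))&(Z>.075)]; rect(q,'knob')
red=((hsv[...,0]<8)|(hsv[...,0]>172))&(hsv[...,1]>150)&(hsv[...,2]>90)
for n,a in dict(jarL=(350,155,396,210),tall=(400,140,436,195),R=(440,150,480,200)).items():
    b=box(a); zt=np.nanpercentile(Z[b],97); q=W[b&(Z>zt-.006)]
    (cx,cy),r=cv2.minEnclosingCircle(q[:,:2].astype(np.float32)); 
    s=W[b&(Z>zt-.006)&(hsv[...,1]<90)&(hsv[...,2]>110)]
    v=s[:,:2].mean(0)-[cx,cy]; vt=np.linalg.svd(s[:,:2]-s[:,:2].mean(0))[2][0] if len(s)>2 else 0
    print(n,'top',zt.round(4),'c',round(cx,4),round(cy,4),'r',round(r,4),'strip',len(s),v.round(4),np.degrees(np.arctan2(v[1],v[0])).round(1),vt)
rect(W[box((330,140,500,220))&(Z>.09)&(Z<.105)],'riser')
rect(W[box((335,240,368,270))&(Z>.06)],'dropper')
rect(W[box((425,250,470,290))&(Z>.045)],'rack')
rect(W[box((380,325,445,390))&(Z>.1)],'stand')
big=np.concatenate([cv2.resize(p[y:y+75,x:x+100][...,::-1],None,fx=4,fy=4,interpolation=cv2.INTER_CUBIC) for x,y in((165,205),(235,90),)],1)
b2=cv2.resize(p[200:275,320:420][...,::-1],None,fx=4,fy=4,interpolation=cv2.INTER_CUBIC)
ps,ds,Ks,Ts=load('scene'); b3=cv2.resize(ps[120:195,235:335][...,::-1],None,fx=4,fy=4,interpolation=cv2.INTER_CUBIC)
cv2.imwrite('pics/crop1.png',np.concatenate([big,np.concatenate([b2,b3],1)],0))
E
```

```text
scanner head/nose 462 c [397.  245.3] size [46.4 91.4] ang 88.3 z [0.1329 0.1391 0.1436]
mat 1231 c [383.7 249.1] size [127.3 127.4] ang 11.9 z [-0.0014  0.0039  0.0179]
box 941 c [ 374.1 -252.3] size [100.4 100.1] ang 74.6 z [0.0443 0.0495 0.0549]
knob 83 c [ 373.8 -252.4] size [13.8 43.2] ang 75.0 z [0.0777 0.0868 0.0913]
jarL top 0.1536 c 0.7154 0.0834 r 0.0356 strip 49 [-0.0151 -0.0053] -160.8 [-0.95998074 -0.28006604]
tall top 0.1976 c 0.7348 -0.0001 r 0.0276 strip 41 [-0.011   0.0023] 168.3 [-0.99998267  0.00588676]
R top 0.1699 c 0.7235 -0.0772 r 0.033 strip 42 [-0.0129 -0.0064] -153.7 [-0.95215536 -0.30561442]
riser 2752 c [722.8   2.3] size [310.4 130.1] ang 87.1 z [0.0949 0.0992 0.1035]
dropper 54 c [588.8 131.5] size [23.3 21.4] ang 64.2 z [0.0605 0.0829 0.0881]
rack 291 c [554.3 -59.3] size [52.6 44.3] ang 89.4 z [0.0497 0.0602 0.1021]
stand 541 c [373.7  10.1] size [65.1 64.6] ang 63.3 z [0.1417 0.1487 0.1714]
```

View pics/crop1.png

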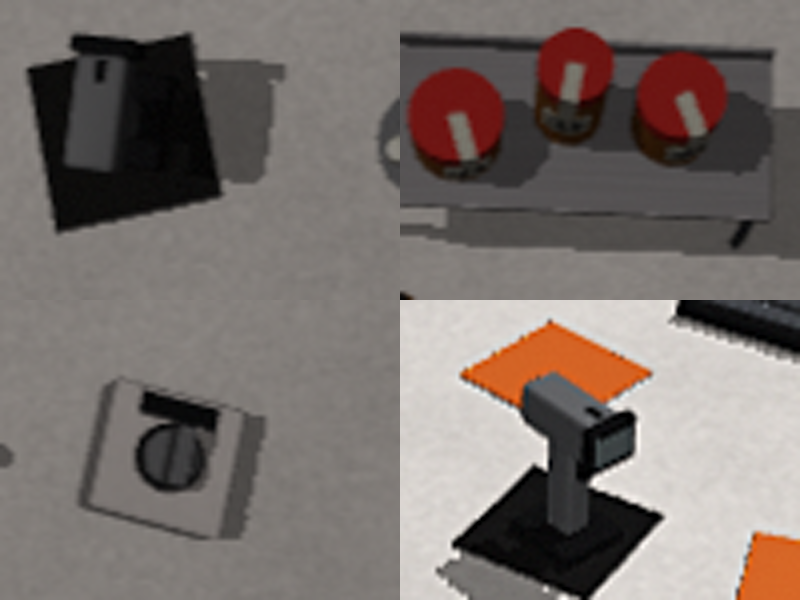

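Sizes all check: mat 127, box 100, knob 43x14, riser 310x130. The crops show the scanner nose pointing roughly +x (slightly -y) and the tall bottle's strip pointing toward -x and slightly +y. I'll move over toward the bottles for a closer look.

Call:
drive_tool --increments '[{"roll":7},{"roll":7},{"roll":7},{"roll":1.5},{"x":-25,"y":-11,"z":22},{"x":-25,"y":-11,"z":22},{"x":-25,"y":-11,"z":22},{"x":-25,"y":-11,"z":22},{"x":-25,"y":-11,"z":22},{"x":-25,"y":-11,"z":22},{"x":-25,"y":-11,"z":22},{"x":-25,"y":-11,"z":22},{"x":-25,"y":-11,"z":22},{"x":-25,"y":-11,"z":22},{"x":-25,"y":-11,"z":22},{"x":-35,"z":5},{"x":-35,"z":5},{"x":-35,"z":5},{"x":-35,"z":5},{"x":-35,"z":5}]'

```text
invalid input at $.increments[0]: expected keys x, y, z, roll, gripper
```

Call:
drive_tool --increments '[{"x":-35,"z":5},{"x":-35,"z":5},{"x":-35,"z":5},{"x":-35,"z":5},{"x":-35,"z":5},{},{},{}]'

```text
invalid input at $.increments[0]: expected keys x, y, z, roll, gripper
```

```bash
python3 - <<'E'
from h import *
o=bot.get_obs();print(o['t'],o['tool_pos'],R.from_rotvec(o['eef_rot']).as_matrix().round(3).tolist(),o['joint_positions'].round(2))
p,d,K,T=cap('wrist'); save('w1',p); print(K,T.round(3).tolist(),np.array(eyes.get_calibration('wrist')['hand_eye']).round(3).tolist())
E
```

```text
0.1 [ 0.25821026 -0.6232597   0.23066355] [[0.383, -0.001, 0.924], [-0.924, 0.001, 0.383], [-0.001, -1.0, -0.0]] [ 1.03  0.43  0.07  1.61 -0.03  1.11 -0.07]
[315.8714840359174, 315.8714840359174, 256.39371461029566, 202.63093777000887] [[0.383, -0.875, -0.297, 0.335], [-0.924, -0.363, -0.122, -0.591], [-0.001, 0.321, -0.947, 0.374], [0.0, 0.0, 0.0, 1.0]] [[1.0, -0.0, 0.0, -0.001], [-0.0, -0.321, 0.947, -0.143], [-0.0, -0.947, -0.321, 0.083], [0.0, 0.0, 0.0, 1.0]]
```

View pics/w1.png

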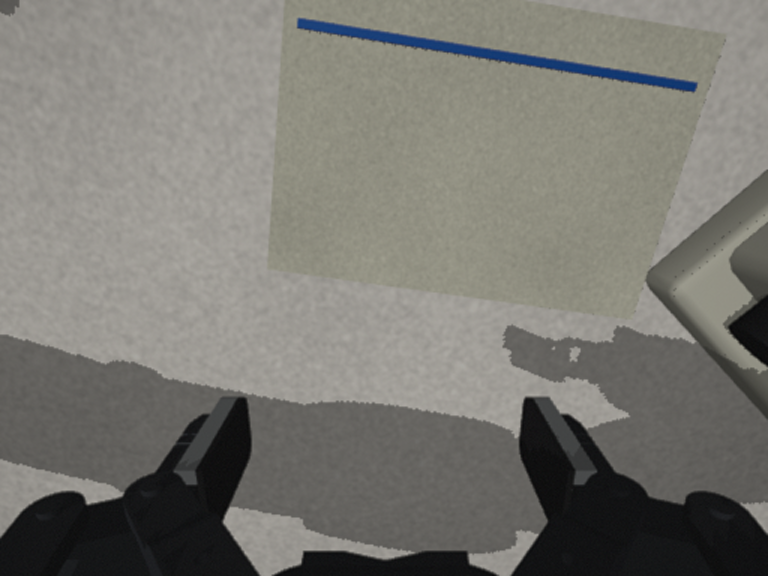

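Every row needs all keys. The wrist camera sits ahead of the tool and looks down and back (this view shows only bench and papers), so I'll go a bit farther out.

Call:
drive_tool --increments '[{"x":0,"y":0,"z":0,"roll":7,"gripper":0},{"x":0,"y":0,"z":0,"roll":7,"gripper":0},{"x":0,"y":0,"z":0,"roll":7,"gripper":0},{"x":0,"y":0,"z":0,"roll":1.5,"gripper":0},{"x":-25,"y":-11,"z":22,"roll":0,"gripper":0},{"x":-25,"y":-11,"z":22,"roll":0,"gripper":0},{"x":-25,"y":-11,"z":22,"roll":0,"gripper":0},{"x":-25,"y":-11,"z":22,"roll":0,"gripper":0},{"x":-25,"y":-11,"z":22,"roll":0,"gripper":0},{"x":-25,"y":-11,"z":22,"roll":0,"gripper":0},{"x":-25,"y":-11,"z":22,"roll":0,"gripper":0},{"x":-25,"y":-11,"z":22,"roll":0,"gripper":0},{"x":-25,"y":-11,"z":22,"roll":0,"gripper":0},{"x":-25,"y":-11,"z":22,"roll":0,"gripper":0},{"x":-25,"y":-11,"z":22,"roll":0,"gripper":0},{"x":-35,"y":0,"z":12,"roll":0,"gripper":0},{"x":-35,"y":0,"z":12,"roll":0,"gripper":0},{"x":-35,"y":0,"z":12,"roll":0,"gripper":0},{"x":-35,"y":0,"z":12,"roll":0,"gripper":0},{"x":-35,"y":0,"z":12,"roll":0,"gripper":0}]'

```text
t: 1.82
tool_pos: [0.5605, -0.1718, 0.3524]
eef_rot: [-1.211, 1.207, -1.207]
ft_force: [0.8, -0.4, -0.6]
opening: 0.0854
```

Call:
drive_tool --increments '[{"x":-35,"y":0,"z":12,"roll":0,"gripper":0},{"x":-35,"y":0,"z":12,"roll":0,"gripper":0},{"x":-35,"y":0,"z":12,"roll":0,"gripper":0},{"x":-35,"y":0,"z":12,"roll":0,"gripper":0},{"x":-35,"y":0,"z":12,"roll":0,"gripper":0},{"x":0,"y":0,"z":0,"roll":0,"gripper":0},{"x":0,"y":0,"z":0,"roll":0,"gripper":0},{"x":0,"y":0,"z":0,"roll":0,"gripper":0}]'

```text
t: 2.48
tool_pos: [0.6202, 0.0012, 0.3521]
eef_rot: [-1.211, 1.208, -1.208]
ft_force: [-0.5, -1.0, 0.1]
opening: 0.0857
```

```bash
cat > pose.py <<'E'
from h import *
def pose():
    o=bot.get_obs();M=R.from_rotvec(o['eef_rot']).as_matrix()
    print('t',o['t'],'p',(o['tool_pos']*1000).round(1),'yaw',np.degrees(np.arctan2(M[1,2],M[0,2])).round(2),'down',M[:,1].round(3),'op',round(o['opening']*1000,1),'F',o['ft_force'].round(1),'j',o['joint_positions'].round(2))
E
python3 - <<'E'
from pose import *
pose(); p,d,K,T=cap('wrist'); save('w2',p)
E
```

```text
t 2.4833 p [620.2   1.2 352.1] yaw 0.13 down [-0. -0. -1.] op 85.7 F [-0.5 -1.   0.1] j [ 0.06  0.27 -0.21  1.57  0.06  1.31 -1.72]
```

View pics/w2.png

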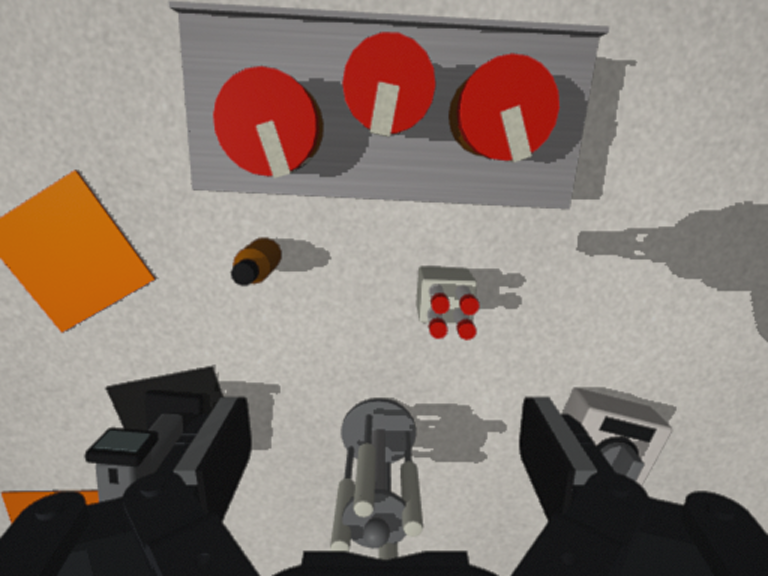

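The wrist view shows the tall bottle's cap at (389,82) with its strip running from (388,85) to (381,134), plus the dropper (245,270), rack (450,300), stand (380,470) and box (615,430). Now I refine the bottle pose from this.

```bash
python3 - <<'E'
from h import *
p,d,K,T=load('wrist'); hsv=cv2.cvtColor(p,cv2.COLOR_RGB2HSV); W=cloud(d,K,T)
def onplane(uv,z):
    r=np.c_[(uv[:,0]-K[2])/K[0],(uv[:,1]-K[3])/K[1],np.ones(len(uv))]@T[:3,:3].T
    return T[:3,3]+r*((z-T[2,3])/r[:,2])[:,None]
c=p[15:95,220:300]; h=hsv[15:95,220:300]
red=((h[...,0]<8)|(h[...,0]>172))&(h[...,1]>170)&(h[...,2]>120)
st=(h[...,1]<70)&(h[...,2]>150)
n,l,s,_=cv2.connectedComponentsWithStats(st.astype(np.uint8)); 
for i in range(1,n):
  if s[i,4]>60: print(i,s[i])
i=1+np.argmax(s[1:,4]); st=l==i
def P(m,z): v,u=np.nonzero(m); return onplane(np.c_[u+220,v+15].astype(float),z)
z=.196; A=P(red|st,z); (cx,cy),r=cv2.minEnclosingCircle(A[:,:2].astype(np.float32)*1000)
print('cap',cx,cy,r, 'ztop',np.nanmedian(W[15:95,220:300][red][:,2]))
S=P(st,z)[:,:2]; vt=np.linalg.svd(S-S.mean(0),full_matrices=False)[2][0]; vt*=-np.sign(vt[0])
print('strip dir deg',np.degrees(np.arctan2(vt[1],vt[0])),'mean dir',S.mean(0)*1000-[cx,cy], cv2.minAreaRect(S.astype(np.float32)*1000))
m=S.mean(0)*1000-[cx,cy];print(np.degrees(np.arctan2(m[1],m[0])))
q=W[200:300,140:190];q=q[(q[...,2]>.065)];print('dropper',q.mean(0),q.min(0),q.max(0))
q=W[170:235,270:330];q=q[(q[...,2]>.045)];print('rack',q.min(0),q.max(0))
# riser rim/front edge orientation
q=W[0:145,110:410];q=q[(q[...,2]>.09)&(q[...,2]<.106)]; print('riser',cv2.minAreaRect(q[:,:2].astype(np.float32)*1000))
E
```

```text
1 [ 27  40  19  35 445]
cap 734.9033813476562 0.3084578812122345 26.90289306640625 ztop 0.19685879648852772
strip dir deg 169.00300090129008 mean dir [-12.6266391    2.45444534] ((722.0625, 2.772645950317383), (11.641645431518555, 27.174663543701172), 79.03604125976562)
168.99967061549702
dropper [0.62710508 0.04583145 0.37880883] [0.61042743 0.04419797 0.36521855] [0.63179838 0.05168497 0.39535602]
rack [ 0.53375525 -0.08692947  0.04504693] [ 0.58015701 -0.03190708  0.10246829]
riser ((722.8576049804688, 1.6806640625), (310.5879821777344, 126.61040496826172), 87.24364471435547)
```

Call:
drive_tool --increments '[{"x":-25,"y":0,"z":-20,"roll":0,"gripper":0},{"x":-25,"y":0,"z":-20,"roll":0,"gripper":0},{"x":-25,"y":0,"z":-20,"roll":0,"gripper":0},{"x":-25,"y":0,"z":-20,"roll":0,"gripper":0},{"x":-25,"y":0,"z":-20,"roll":0,"gripper":0},{"x":-25,"y":0,"z":-20,"roll":0,"gripper":0},{"x":-25,"y":0,"z":-20,"roll":0,"gripper":0},{"x":-25,"y":0,"z":-20,"roll":0,"gripper":0},{"x":-25,"y":0,"z":-20,"roll":0,"gripper":0},{"x":-22,"y":0,"z":-20,"roll":0,"gripper":0},{"x":0,"y":0,"z":0,"roll":0,"gripper":0},{"x":0,"y":0,"z":0,"roll":0,"gripper":0},{"x":0,"y":0,"z":0,"roll":0,"gripper":0}]'

```text
t: 3.62
tool_pos: [0.421, 0.2471, 0.3525]
eef_rot: [-1.208, 1.209, -1.211]
ft_force: [0.2, -0.5, -0.3]
opening: 0.0855
```

```bash
python3 - <<'E'
from pose import *
pose(); p,d,K,T=cap('wrist'); save('w3',p)
E
```

```text
t 3.6167 p [421.  247.1 352.5] yaw -0.07 down [ 0.001 -0.    -1.   ] op 85.5 F [ 0.2 -0.5 -0.3] j [-0.24  0.05 -0.43  1.83  0.02  1.27 -2.25]
```

View pics/w3.png

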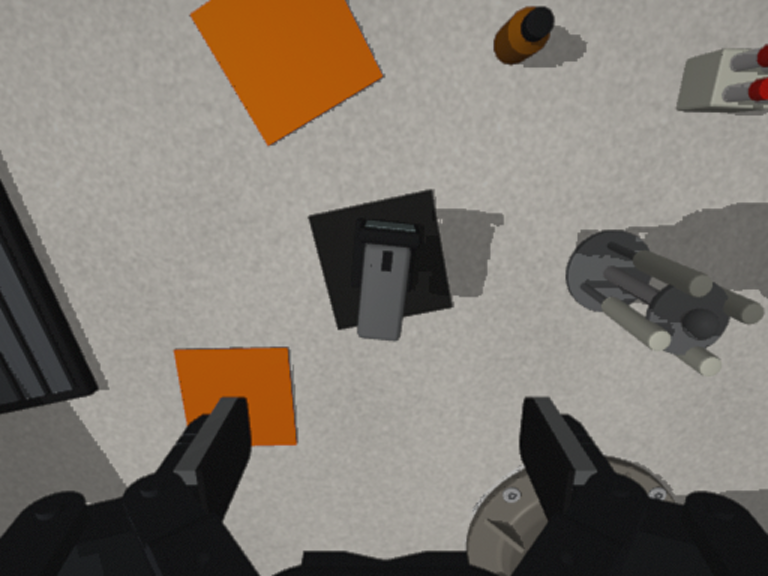

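Here the scanner head runs from the back edge (358,338)-(401,340) up to the nose at (360,222)-(423,245), on the black mat. Working out its pose.

```bash
python3 - <<'E'
from h import *
p,d,K,T=load('wrist'); W=cloud(d,K,T); hsv=cv2.cvtColor(p,cv2.COLOR_RGB2HSV)
def pl(uv,z):
    uv=np.asarray(uv,float).reshape(-1,2)
    r=np.c_[(uv[:,0]-K[2])/K[0],(uv[:,1]-K[3])/K[1],np.ones(len(uv))]@T[:3,:3].T
    return (T[:3,3]+r*((z-T[2,3])/r[:,2])[:,None])[:,:2]*1000
m=np.zeros(d.shape,bool); m[135:235,230:290]=1
h=m&(W[...,2]>.134)&(hsv[...,2]>65)
h=cv2.morphologyEx(h.astype(np.uint8),cv2.MORPH_OPEN,np.ones((3,3)))>0
v,u=np.nonzero(h); q=pl(np.c_[u,v],.140); r=cv2.minAreaRect(q.astype(np.float32)); print('grey top',len(q),r); print(cv2.boxPoints(r).round(1).tolist())
h=m&(W[...,2]>.130); v,u=np.nonzero(h); q=pl(np.c_[u,v],.140); r=cv2.minAreaRect(q.astype(np.float32)); print('all',r)
# per-row edge fit of head sides
L=[];Rr=[]
g=m&(W[...,2]>.134)
for vv in range(168,220):
    us=np.nonzero(g[vv])[0]
    if len(us)>10: L.append((us[0],vv));Rr.append((us[-1]+1,vv))
for E in(L,Rr):
    e=pl(E,.140); k=np.polyfit(e[:,0],e[:,1],1); print('edge yaw',np.degrees(np.arctan(k[0])),'y at x=385',np.polyval(k,385))
# my eye corners (1.5x px)
e=pl(np.array([(365,243),(411,250),(358,338),(401,340)])/1.5,.140); print(e.round(1).tolist())
mm=np.zeros(d.shape,bool); mm[115:230,195:310]=1; k=mm&(hsv[...,2]<60)&(W[...,2]<.03)
v,u=np.nonzero(k); print('mat',cv2.minAreaRect(pl(np.c_[u,v],.004).astype(np.float32)))
save('w3c',p,6,(195,115,310,235))
E
```

```text
grey top 1630 ((391.78118896484375, 250.5994110107422), (33.06962585449219, 77.4742431640625), 83.43734741210938)
[[351.3999938964844, 238.60000610351562], [428.3999938964844, 229.6999969482422], [432.20001220703125, 262.6000061035156], [355.20001220703125, 271.5]]
all ((399.6965026855469, 245.68003845214844), (46.89137649536133, 93.413330078125), 88.04142761230469)
edge yaw -6.159483485137968 y at x=385 267.65306054160595
edge yaw -6.067586432706493 y at x=385 231.8824344967363
[[432.2, 262.9], [426.7, 227.9], [354.1, 269.7], [352.3, 234.8]]
mat ((384.0417175292969, 250.83175659179688), (127.83183288574219, 128.52305603027344), 11.986977577209473)
```

View pics/w3c.png

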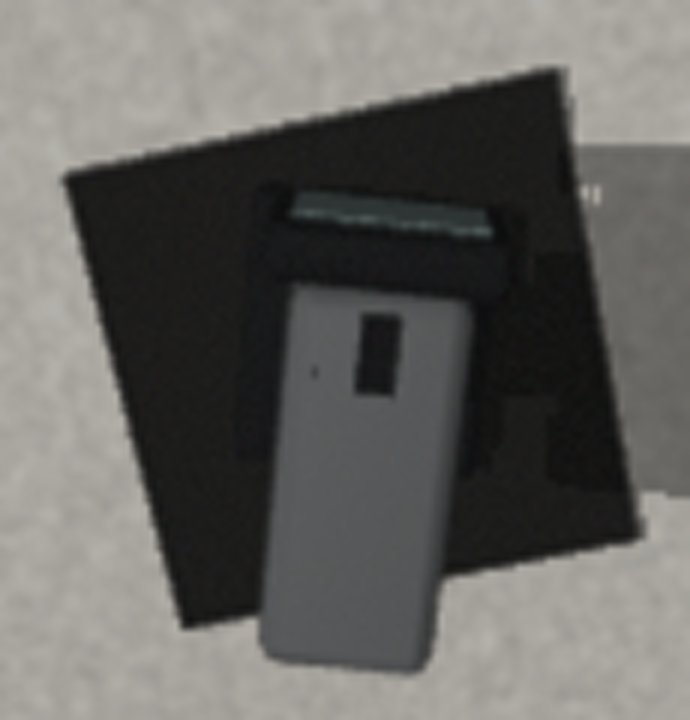

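Scanner: grip at about (394.5, 248.7) mm, yaw −6.1°, head width 35.6 mm (matches 36). Mat centre (384, 250.5). Bottle: axis (734.9, 0.3), label facing 169°, so the aim yaw is −11°. Descending to grip.

Call:
drive_tool --increments '[{"x":0,"y":0,"z":0,"roll":6,"gripper":0},{"x":1.2,"y":20,"z":-26.5,"roll":0,"gripper":0},{"x":0,"y":27,"z":0,"roll":0,"gripper":0},{"x":0,"y":27,"z":0,"roll":0,"gripper":0},{"x":0,"y":27,"z":0,"roll":0,"gripper":0},{"x":0,"y":27,"z":0,"roll":0,"gripper":0},{"x":0,"y":27,"z":0,"roll":0,"gripper":0},{"x":0,"y":27,"z":0,"roll":0,"gripper":0},{"x":0,"y":27,"z":0,"roll":0,"gripper":0},{"x":0,"y":18,"z":0,"roll":0,"gripper":0},{"x":0,"y":18,"z":0,"roll":0,"gripper":0},{"x":0,"y":0,"z":0,"roll":0,"gripper":0},{"x":0,"y":0,"z":0,"roll":0,"gripper":0},{"x":0,"y":0,"z":0,"roll":0,"gripper":0}]'

```text
t: 4.83
tool_pos: [0.3946, 0.2498, 0.1082]
eef_rot: [-1.157, 1.286, -1.287]
ft_force: [0.5, -0.3, 0.8]
opening: 0.0853
```

```bash
python3 - <<'E'
from pose import *
pose()
E
```

```text
t 4.8333 p [394.6 249.8 108.2] yaw -6.06 down [ 0.001  0.    -1.   ] op 85.3 F [ 0.5 -0.3  0.8] j [-0.32  0.28 -0.44  2.15  0.18  0.74 -2.55]
```

Call:
drive_tool --increments '[{"x":1,"y":1,"z":0,"roll":0,"gripper":0.3},{"x":0,"y":0,"z":0,"roll":0,"gripper":1},{"x":0,"y":0,"z":0,"roll":0,"gripper":1},{"x":0,"y":0,"z":0,"roll":0,"gripper":1},{"x":0,"y":0,"z":0,"roll":0,"gripper":1},{"x":0,"y":0,"z":0,"roll":0,"gripper":1},{"x":0,"y":0,"z":0,"roll":0,"gripper":1},{"x":0,"y":0,"z":0,"roll":0,"gripper":1},{"x":0,"y":0,"z":0,"roll":0,"gripper":1},{"x":0,"y":0,"z":0,"roll":0,"gripper":1}]' --grip_force 60

```text
t: 5.67
tool_pos: [0.394, 0.249, 0.107]
eef_rot: [-1.157, 1.285, -1.286]
ft_force: [-1.4, -2.5, 10.2]
opening: 0.0351
```

```bash
python3 - <<'E'
from pose import *
pose()
E
```

```text
t 5.6667 p [394. 249. 107.] yaw -6.0 down [ 0.001  0.    -1.   ] op 35.1 F [-1.4 -2.5 10.2] j [-0.32  0.28 -0.44  2.15  0.18  0.74 -2.55]
```

Grip holds at 35.1 mm. Lift and carry above the aiming place.

Call:
drive_tool --increments '[{"x":0,"y":-10,"z":0,"roll":0,"gripper":1},{"x":0,"y":-20,"z":0,"roll":0,"gripper":1},{"x":0,"y":-25,"z":0,"roll":0,"gripper":1},{"x":0,"y":-25,"z":0,"roll":0,"gripper":1},{"x":0,"y":-25,"z":0,"roll":0,"gripper":1},{"x":0,"y":-25,"z":0,"roll":0,"gripper":1},{"x":10,"y":0,"z":11.5,"roll":0,"gripper":1},{"x":20,"y":0,"z":23,"roll":0,"gripper":1},{"x":20,"y":0,"z":23,"roll":0,"gripper":1},{"x":20,"y":0,"z":23,"roll":0,"gripper":1},{"x":20,"y":0,"z":23,"roll":0,"gripper":1},{"x":20,"y":0,"z":23,"roll":0,"gripper":1},{"x":20,"y":0,"z":23,"roll":0,"gripper":1},{"x":20,"y":0,"z":23,"roll":0,"gripper":1},{"x":20,"y":0,"z":23,"roll":0,"gripper":1},{"x":20,"y":0,"z":23,"roll":0,"gripper":1},{"x":10,"y":0,"z":10.5,"roll":0,"gripper":1},{"x":0,"y":0,"z":0,"roll":5,"gripper":1},{"x":0,"y":0,"z":0,"roll":0,"gripper":1},{"x":0,"y":0,"z":0,"roll":0,"gripper":1}]'

```text
t: 7.33
tool_pos: [0.6002, 0.0267, 0.2365]
eef_rot: [-1.114, 1.348, -1.347]
ft_force: [0.1, 0.3, -2.1]
opening: 0.0349
```

```bash
python3 - <<'E'
from pose import *
pose(); p,d,K,T=cap('wrist'); 
W=cloud(d,K,T);pose(); save('w4',p)
E
```

```text
t 7.3333 p [600.2  26.7 236.5] yaw -10.85 down [-0.  0. -1.] op 34.9 F [ 0.1  0.3 -2.1] j [ 0.04  0.31 -0.23  1.76  0.08  1.08 -1.98]
t 7.3833 p [600.1  27.  236.6] yaw -10.79 down [-0.  0. -1.] op 35.1 F [ 0.1  0.7 -4. ] j [ 0.04  0.31 -0.24  1.76  0.08  1.08 -1.98]
```

View pics/w4.png

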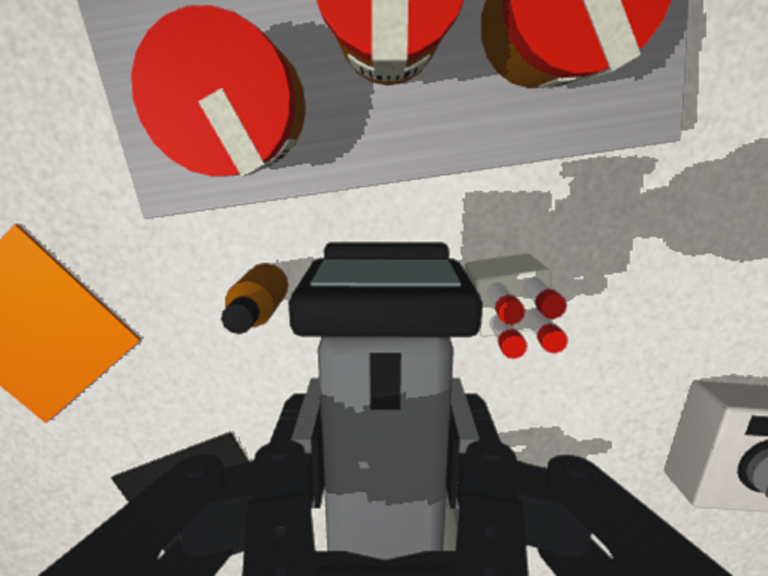

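The scanner hangs level and square. Its head axis is at u≈386 and the strip at u≈390, running nearly straight down the image. I compute the residual in the tool frame.

```bash
python3 - <<'E'
from h import *
p,d,K,T=load('wrist'); hsv=cv2.cvtColor(p,cv2.COLOR_RGB2HSV)
H=np.array(eyes.get_calibration('wrist')['hand_eye']); C=cloud(d,K,H)*1000 # tool frame
def b(a): m=np.zeros(d.shape,bool); x0,y0,x1,y1=[int(v/1.5) for v in a]; m[y0:y1,x0:x1]=1; return m
q=C[b((285,235,490,345))&(C[...,1]<10)&(C[...,1]>-40)]; print('nose x',np.percentile(q[:,0],[0.5,99.5]),'z',np.percentile(q[:,2],[.5,99.5]),'ytop',np.percentile(q[:,1],[1,20,50]))
g=b((320,340,452,460))&(C[...,1]>-40)&(hsv[...,2]>60)&(hsv[...,1]<60); q=C[g]; print('head top y',np.median(q[:,1]))
for r in (345,370,400,): 
    v=int(r/1.5); us=np.nonzero(g[v])[0]; us=us[(us>205)&(us<305)]; print(r,us.min()*1.5,us.max()*1.5,C[v,us[0]+1],C[v,us[-1]-1])
c0=b((310,0,470,85)); red=((hsv[...,0]<8)|(hsv[...,0]>172))&(hsv[...,1]>170)&c0
yt=np.median(C[red][:,1]); print('cap y',yt)
st=c0&(hsv[...,1]<70)&(hsv[...,2]>120)&(abs(C[...,1]-yt)<6); q=C[st]; vt=np.linalg.svd((q-q.mean(0))[:,[0,2]],full_matrices=False)[2][0]
print('strip',len(q),q.mean(0),'ang',np.degrees(np.arctan(vt[0]/vt[1])), 'ends',[q[abs(q[:,2]-z)<2].mean(0)[0] for z in np.percentile(q[:,2],[10,90])])
cap=C[(red|st)]; print('cap edge near z',cap[:,2].min(),'x',cap[:,0].min(),cap[:,0].max())
E
```

```text
nose x [-23.62920676  22.35738891] z [34.05856281 49.47637278] ytop [-36.8103878  -35.68025717 -34.24852464]
head top y -33.46195228688764
345 319.5 450.0 [-17.12542872 -31.24328196  33.3350201 ] [ 15.71173642 -31.24032001  33.34694092]
370 319.5 450.0 [-17.47519161 -30.87755695  26.30659753] [ 15.85198292 -32.29050415  27.02757119]
400 322.5 450.0 [-16.72859386 -33.1016878   18.6536657 ] [ 16.57052691 -30.07215666  16.91809878]
cap y nan<stdin>:11: RuntimeWarning: Mean of empty slice.
  ret = um.true_divide(
Traceback (most recent call last):
IndexError: index 0 is out of bounds for axis 0 with size 0
```

```bash
python3 - <<'E'
from h import *
p,d,K,T=load('wrist'); hsv=cv2.cvtColor(p,cv2.COLOR_RGB2HSV)
H=np.array(eyes.get_calibration('wrist')['hand_eye']);print('depth there',d[5:40:10,255])
yt=(236.5-196.5)/1000 # cap top below TCP
def pl(uv,y):
    r=np.c_[(uv[:,0]-K[2])/K[0],(uv[:,1]-K[3])/K[1],np.ones(len(uv))]@H[:3,:3].T
    return (H[:3,3]+r*((y-H[1,3])/r[:,1])[:,None])*1000
# strip on cap top in 1.5x px: rows 0..57
for v in range(2,40,4):
    us=np.nonzero((hsv[v,235:285,1]<60)&(hsv[v,235:285,2]>140))[0]
    if len(us): e=pl(np.array([[us[0]+235,v],[us[-1]+235,v]],float),yt); print(v,us[0]+235,us[-1]+235,e[:,[0,2]].round(1).tolist(),e[:,0].mean().round(2))
red=((hsv[...,0]<8)|(hsv[...,0]>172))&(hsv[...,1]>170)
for v in (4,10,16):
    us=np.nonzero(red[v,205:315])[0]; e=pl(np.array([[us[0]+205,v],[us[-1]+205,v]],float),yt); print('cap',v,e[:,[0,2]].round(1).tolist(),e[:,0].mean().round(2))
E
```

```text
depth there [0.15933342 0.16135463 0.1605909  0.16356152]
2 249 271 [[-4.5, 127.2], [6.6, 127.2]] 1.01
6 249 271 [[-4.6, 125.5], [6.6, 125.5]] 1.01
10 249 271 [[-4.6, 123.7], [6.6, 123.7]] 1.02
14 249 271 [[-4.6, 121.9], [6.6, 121.9]] 1.03
18 249 270 [[-4.6, 120.1], [6.1, 120.1]] 0.78
22 249 270 [[-4.6, 118.3], [6.2, 118.3]] 0.78
26 249 270 [[-4.6, 116.5], [6.2, 116.5]] 0.79
30 249 270 [[-4.6, 114.7], [6.2, 114.7]] 0.79
34 249 270 [[-4.7, 112.8], [6.3, 112.8]] 0.8
38 235 270 [[-12.0, 110.9], [6.3, 110.9]] -2.84
cap 4 [[-22.7, 126.4], [24.3, 126.4]] 0.75
cap 10 [[-21.8, 123.7], [23.4, 123.7]] 0.76
cap 16 [[-19.9, 121.0], [21.5, 121.0]] 0.77
```

Strip is in line to within 0.5°, lateral residual about 1.3 mm, gap about 61 mm. Correct, descend 107 mm and hold.

Call:
drive_tool --increments '[{"x":1.2,"y":6,"z":0.5,"roll":0,"gripper":1},{"x":0,"y":13,"z":0,"roll":0,"gripper":1},{"x":0,"y":13,"z":0,"roll":0,"gripper":1},{"x":0,"y":13,"z":0,"roll":0,"gripper":1},{"x":0,"y":13,"z":0,"roll":0,"gripper":1},{"x":0,"y":13,"z":0,"roll":0,"gripper":1},{"x":0,"y":13,"z":0,"roll":0,"gripper":1},{"x":0,"y":13,"z":0,"roll":0,"gripper":1},{"x":0,"y":6,"z":0,"roll":0,"gripper":1},{"x":0,"y":3.5,"z":0,"roll":0,"gripper":1},{"x":0,"y":0,"z":0,"roll":0,"gripper":1},{"x":0,"y":0,"z":0,"roll":0,"gripper":1},{"x":0,"y":0,"z":0,"roll":0,"gripper":1},{"x":0,"y":0,"z":0,"roll":0,"gripper":1},{"x":0,"y":0,"z":0,"roll":0,"gripper":1}]'

```text
t: 8.63
tool_pos: [0.6011, 0.0249, 0.1304]
eef_rot: [-1.111, 1.349, -1.349]
ft_force: [-0.4, -1.5, -3.5]
opening: 0.0354
```

```bash
python3 - <<'E'
from pose import *
pose(); p,d,K,T=cap('scene'); save('s5',p,3,(230,170,400,290)); W=cloud(d,K,T)
E
```

```text
t 8.6333 p [601.1  24.9 130.4] yaw -11.0 down [ 0.001  0.    -1.   ] op 35.4 F [-0.4 -1.5 -3.5] j [ 0.03  0.42 -0.22  1.85  0.12  0.87 -2.02]
```

View pics/s5.png

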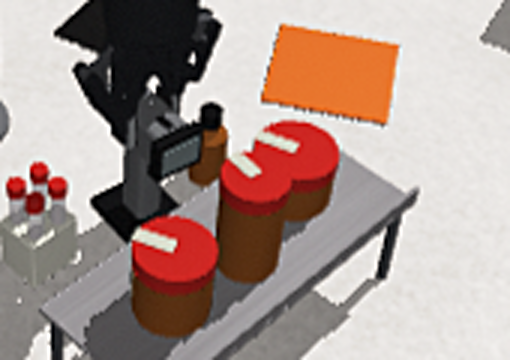

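The nose faces the tall bottle's label, clear of rack and dropper. Hold for 1.6 s.

Call:
drive_tool --increments '[{"x":0,"y":0,"z":0,"roll":0,"gripper":1},{"x":0,"y":0,"z":0,"roll":0,"gripper":1},{"x":0,"y":0,"z":0,"roll":0,"gripper":1},{"x":0,"y":0,"z":0,"roll":0,"gripper":1},{"x":0,"y":0,"z":0,"roll":0,"gripper":1},{"x":0,"y":0,"z":0,"roll":0,"gripper":1},{"x":0,"y":0,"z":0,"roll":0,"gripper":1},{"x":0,"y":0,"z":0,"roll":0,"gripper":1},{"x":0,"y":0,"z":0,"roll":0,"gripper":1},{"x":0,"y":0,"z":0,"roll":0,"gripper":1},{"x":0,"y":0,"z":0,"roll":0,"gripper":1},{"x":0,"y":0,"z":0,"roll":0,"gripper":1},{"x":0,"y":0,"z":0,"roll":0,"gripper":1},{"x":0,"y":0,"z":0,"roll":0,"gripper":1},{"x":0,"y":0,"z":0,"roll":0,"gripper":1},{"x":0,"y":0,"z":0,"roll":0,"gripper":1},{"x":0,"y":0,"z":0,"roll":0,"gripper":1},{"x":0,"y":0,"z":0,"roll":0,"gripper":1},{"x":0,"y":0,"z":0,"roll":0,"gripper":1}]'

```text
t: 10.27
tool_pos: [0.6008, 0.0249, 0.1298]
eef_rot: [-1.112, 1.349, -1.349]
ft_force: [-0.8, -0.1, -3.9]
opening: 0.0349
```

```bash
python3 - <<'E'
from pose import *
pose()
E
```

```text
t 10.2667 p [600.8  24.9 129.8] yaw -11.0 down [-0.  0. -1.] op 34.9 F [-0.8 -0.1 -3.9] j [ 0.03  0.43 -0.22  1.85  0.12  0.87 -2.02]
```

Call:
drive_tool --increments '[{"x":0,"y":-10,"z":0,"roll":0,"gripper":1},{"x":0,"y":-22,"z":0,"roll":0,"gripper":1},{"x":0,"y":-25,"z":0,"roll":0,"gripper":1},{"x":0,"y":-25,"z":0,"roll":0,"gripper":1},{"x":0,"y":-25,"z":0,"roll":0,"gripper":1},{"x":0,"y":0,"z":0,"roll":-5,"gripper":1},{"x":-10,"y":0,"z":-12,"roll":0,"gripper":1},{"x":-18.3,"y":0,"z":-21.6,"roll":0,"gripper":1},{"x":-18.3,"y":0,"z":-21.6,"roll":0,"gripper":1},{"x":-18.3,"y":0,"z":-21.6,"roll":0,"gripper":1},{"x":-18.3,"y":0,"z":-21.6,"roll":0,"gripper":1},{"x":-18.3,"y":0,"z":-21.6,"roll":0,"gripper":1},{"x":-18.3,"y":0,"z":-21.6,"roll":0,"gripper":1},{"x":-18.3,"y":0,"z":-21.6,"roll":0,"gripper":1},{"x":-18.3,"y":0,"z":-21.6,"roll":0,"gripper":1},{"x":-18.3,"y":0,"z":-21.6,"roll":0,"gripper":1},{"x":-18.3,"y":0,"z":-21.6,"roll":0,"gripper":1},{"x":-8.2,"y":0,"z":-11.3,"roll":0,"gripper":1},{"x":0,"y":0,"z":0,"roll":0,"gripper":1},{"x":0,"y":0,"z":0,"roll":0,"gripper":1}]'

```text
t: 11.93
tool_pos: [0.3832, 0.2503, 0.2372]
eef_rot: [-1.158, 1.284, -1.285]
ft_force: [0.6, -0.8, -2.9]
opening: 0.0349
```

```bash
python3 - <<'E'
from pose import *
pose()
E
```

```text
t 11.9333 p [383.2 250.3 237.2] yaw -5.92 down [ 0. -0. -1.] op 34.9 F [ 0.6 -0.8 -2.9] j [-0.27  0.09 -0.47  2.04  0.05  1.02 -2.44]
```

Call:
drive_tool --increments '[{"x":0,"y":22,"z":0.8,"roll":0,"gripper":1},{"x":0,"y":22,"z":0,"roll":0,"gripper":1},{"x":0,"y":22,"z":0,"roll":0,"gripper":1},{"x":0,"y":22,"z":0,"roll":0,"gripper":1},{"x":0,"y":22,"z":0,"roll":0,"gripper":1},{"x":0,"y":10,"z":0,"roll":0,"gripper":1},{"x":0,"y":5,"z":0,"roll":0,"gripper":1},{"x":0,"y":2,"z":0,"roll":0,"gripper":1},{"x":0,"y":2,"z":0,"roll":0,"gripper":1},{"x":0,"y":0,"z":0,"roll":0,"gripper":1},{"x":0,"y":0,"z":0,"roll":0,"gripper":1},{"x":0,"y":0,"z":0,"roll":0,"gripper":1}]'

```text
t: 12.93
tool_pos: [0.385, 0.2501, 0.1085]
eef_rot: [-1.157, 1.285, -1.286]
ft_force: [-0.4, -0.4, -2.3]
opening: 0.0353
```

```bash
python3 - <<'E'
from pose import *
pose()
E
```

```text
t 12.9333 p [385.  250.1 108.5] yaw -6.0 down [ 0.001  0.001 -1.   ] op 35.3 F [-0.4 -0.4 -2.3] j [-0.32  0.27 -0.45  2.17  0.17  0.73 -2.56]
```

Not yet in contact; lower the last 1.5 mm (with z −1), then release.

Call:
drive_tool --increments '[{"x":0,"y":0.7,"z":-1,"roll":0,"gripper":1},{"x":0,"y":0.8,"z":0,"roll":0,"gripper":1},{"x":0,"y":0,"z":0,"roll":0,"gripper":1},{"x":0,"y":0,"z":0,"roll":0,"gripper":1},{"x":0,"y":0,"z":0,"roll":0,"gripper":1}]'

```text
t: 13.35
tool_pos: [0.3838, 0.2502, 0.107]
eef_rot: [-1.157, 1.285, -1.286]
ft_force: [-3.8, -2.8, 11.1]
opening: 0.0352
```

```bash
python3 - <<'E'
from pose import *
pose()
E
```

```text
t 13.35 p [383.8 250.2 107. ] yaw -5.99 down [ 0.001  0.    -1.   ] op 35.2 F [-3.8 -2.8 11.1] j [-0.32  0.27 -0.45  2.17  0.18  0.73 -2.56]
```

Contact at 11 N. Open, then rise straight up.

Call:
drive_tool --increments '[{"x":0,"y":0,"z":0,"roll":0,"gripper":0.4},{"x":0,"y":0,"z":0,"roll":0,"gripper":0},{"x":0,"y":0,"z":0,"roll":0,"gripper":0},{"x":0,"y":0,"z":0,"roll":0,"gripper":0},{"x":0,"y":0,"z":0,"roll":0,"gripper":0},{"x":0,"y":0,"z":0,"roll":0,"gripper":0},{"x":0,"y":-10,"z":0,"roll":0,"gripper":0},{"x":0,"y":-25,"z":0,"roll":0,"gripper":0},{"x":0,"y":-30,"z":0,"roll":0,"gripper":0},{"x":0,"y":-30,"z":0,"roll":0,"gripper":0},{"x":0,"y":-30,"z":0,"roll":0,"gripper":0},{"x":0,"y":-30,"z":0,"roll":0,"gripper":0},{"x":0,"y":-30,"z":0,"roll":0,"gripper":0},{"x":0,"y":-30,"z":0,"roll":0,"gripper":0},{"x":0,"y":0,"z":0,"roll":0,"gripper":0},{"x":0,"y":0,"z":0,"roll":0,"gripper":0}]'

```text
t: 14.68
tool_pos: [0.384, 0.2505, 0.3234]
eef_rot: [-1.154, 1.284, -1.286]
ft_force: [-0.4, 0.3, -0.2]
opening: 0.0853
```

```bash
python3 - <<'E'
from pose import *
pose(); p,d,K,T=cap('wrist'); save('w6',p,1.2); W=cloud(d,K,T); hsv=cv2.cvtColor(p,cv2.COLOR_RGB2HSV)
def pl(uv,z):
    r=np.c_[(uv[:,0]-K[2])/K[0],(uv[:,1]-K[3])/K[1],np.ones(len(uv))]@T[:3,:3].T
    return ((T[:3,3]+r*((z-T[2,3])/r[:,2])[:,None])[:,:2]*1000).astype(np.float32)
near=(abs(W[...,0]-.385)<.11)&(abs(W[...,1]-.25)<.1)
g=near&(W[...,2]>.13)&(W[...,2]<.145)&(hsv[...,2]>65)
v,u=np.nonzero(cv2.morphologyEx(g.astype(np.uint8),cv2.MORPH_OPEN,np.ones((3,3)))); print('head',cv2.minAreaRect(pl(np.c_[u,v],.14)),W[g][:,2].mean())
k=near&(W[...,2]<.02)&(hsv[...,2]<60); v,u=np.nonzero(k); print('mat',cv2.minAreaRect(pl(np.c_[u,v],.004)))
E
```

```text
t 14.6833 p [384.  250.5 323.4] yaw -5.99 down [ 0.003  0.002 -1.   ] op 85.3 F [-0.4  0.3 -0.2] j [-0.25  0.01 -0.47  1.93  0.    1.2  -2.39]
head ((381.6361999511719, 251.4434814453125), (33.090126037597656, 76.863525390625), 84.12100219726562) 0.1402147393226668
mat ((383.9403076171875, 250.70193481445312), (127.85755920410156, 128.43124389648438), 11.9473876953125)
```

View pics/w6.png

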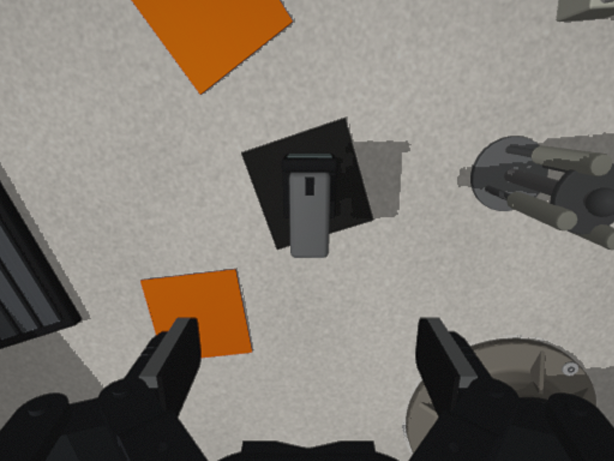

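The scanner stands upright, with its origin at about (383.6, 251.2) against the mat centre at (383.9, 250.7). Now I go to the logging box by the outer route, then turn to yaw ≈165° so the knob twist stays well inside the last joint's range.

Call:
drive_tool --increments '[{"x":29.8,"y":0,"z":15.7,"roll":0,"gripper":0},{"x":29.8,"y":0,"z":15.7,"roll":0,"gripper":0},{"x":29.8,"y":0,"z":15.7,"roll":0,"gripper":0},{"x":29.8,"y":0,"z":15.7,"roll":0,"gripper":0},{"x":29.8,"y":0,"z":15.7,"roll":0,"gripper":0},{"x":29.8,"y":0,"z":15.7,"roll":0,"gripper":0},{"x":29.8,"y":0,"z":15.7,"roll":0,"gripper":0},{"x":29.8,"y":0,"z":15.7,"roll":0,"gripper":0},{"x":29.2,"y":0,"z":-9.3,"roll":0,"gripper":0},{"x":29.2,"y":0,"z":-9.3,"roll":0,"gripper":0},{"x":29.2,"y":0,"z":-9.3,"roll":0,"gripper":0},{"x":29.2,"y":0,"z":-9.3,"roll":0,"gripper":0},{"x":29.2,"y":0,"z":-9.3,"roll":0,"gripper":0},{"x":29.2,"y":0,"z":-9.3,"roll":0,"gripper":0},{"x":29.2,"y":0,"z":-9.3,"roll":0,"gripper":0},{"x":29.2,"y":0,"z":-9.3,"roll":0,"gripper":0},{"x":29.2,"y":0,"z":-9.3,"roll":0,"gripper":0},{"x":0,"y":0,"z":0,"roll":-7,"gripper":0},{"x":0,"y":0,"z":0,"roll":-7,"gripper":0},{"x":0,"y":0,"z":0,"roll":-7,"gripper":0}]'

```text
t: 16.4
tool_pos: [0.3721, -0.2529, 0.3202]
eef_rot: [-1.324, 1.012, -1.009]
ft_force: [0.6, -0.4, 0.7]
opening: 0.0854
```

Call:
drive_tool --increments '[{"x":0,"y":0,"z":0,"roll":-7,"gripper":0},{"x":0,"y":0,"z":0,"roll":-7,"gripper":0},{"x":0,"y":0,"z":0,"roll":-7,"gripper":0},{"x":0,"y":0,"z":0,"roll":-7,"gripper":0},{"x":0,"y":0,"z":0,"roll":-7,"gripper":0},{"x":0,"y":0,"z":0,"roll":-7,"gripper":0},{"x":0,"y":0,"z":0,"roll":-7,"gripper":0},{"x":0,"y":0,"z":0,"roll":-7,"gripper":0},{"x":0,"y":0,"z":0,"roll":-7,"gripper":0},{"x":0,"y":0,"z":0,"roll":-7,"gripper":0},{"x":0,"y":0,"z":0,"roll":-7,"gripper":0},{"x":0,"y":0,"z":0,"roll":-7,"gripper":0},{"x":0,"y":0,"z":0,"roll":-7,"gripper":0},{"x":0,"y":0,"z":0,"roll":-7,"gripper":0},{"x":0,"y":0,"z":0,"roll":-7,"gripper":0},{"x":0,"y":0,"z":0,"roll":-7,"gripper":0},{"x":0,"y":0,"z":0,"roll":-7,"gripper":0},{"x":0,"y":0,"z":0,"roll":-7,"gripper":0},{"x":0,"y":0,"z":0,"roll":-7,"gripper":0},{"x":0,"y":0,"z":0,"roll":-7,"gripper":0}]'

```text
t: 18.07
tool_pos: [0.3724, -0.2524, 0.3202]
eef_rot: [-1.381, -0.886, 0.888]
ft_force: [-0.3, -0.2, -0.8]
opening: 0.0854
```

Call:
drive_tool --increments '[{"x":0,"y":0,"z":0,"roll":-7,"gripper":0},{"x":0,"y":0,"z":0,"roll":-2.8,"gripper":0},{"x":0,"y":0,"z":0,"roll":0,"gripper":0},{"x":0,"y":0,"z":0,"roll":0,"gripper":0}]'

```text
t: 18.4
tool_pos: [0.3726, -0.2525, 0.3205]
eef_rot: [-1.322, -1.009, 1.011]
ft_force: [0.7, 0.3, -0.9]
opening: 0.0853
```

```bash
python3 - <<'E'
from pose import *
pose(); p,d,K,T=cap('wrist'); save('w7',p,1.2); W=cloud(d,K,T)
def pl(uv,z):
    r=np.c_[(uv[:,0]-K[2])/K[0],(uv[:,1]-K[3])/K[1],np.ones(len(uv))]@T[:3,:3].T
    return ((T[:3,3]+r*((z-T[2,3])/r[:,2])[:,None])[:,:2]*1000).astype(np.float32)
near=(abs(W[...,0]-.374)<.08)&(abs(W[...,1]+.252)<.08)
for z0,z1,z,n in((.084,.096,.089,'bar'),(.044,.054,.05,'box'),(.053,.075,.06,'disc')):
    v,u=np.nonzero(near&(W[...,2]>z0)&(W[...,2]<z1))
    if len(v)>5: print(n,len(v),cv2.minAreaRect(pl(np.c_[u,v],z)),np.median(W[v,u,2]))
E
```

```text
t 18.4 p [ 372.6 -252.5  320.5] yaw 164.69 down [-0.001  0.001 -1.   ] op 85.3 F [ 0.7  0.3 -0.9] j [ 0.26 -0.04  0.19  1.98  0.01  1.2   1.75]
bar 357 ((373.5162353515625, -253.29977416992188), (11.908247947692871, 43.20549392700195), 74.90361022949219) 0.08986161349367405
box 4469 ((373.1003723144531, -252.63046264648438), (99.23930358886719, 97.89299774169922), 74.68565368652344) 0.050932802417918144
disc 883 ((374.4091796875, -250.58212280273438), (85.7190170288086, 84.97278594970703), 75.63732147216797) 0.06083022892864304
```

View pics/w7.png

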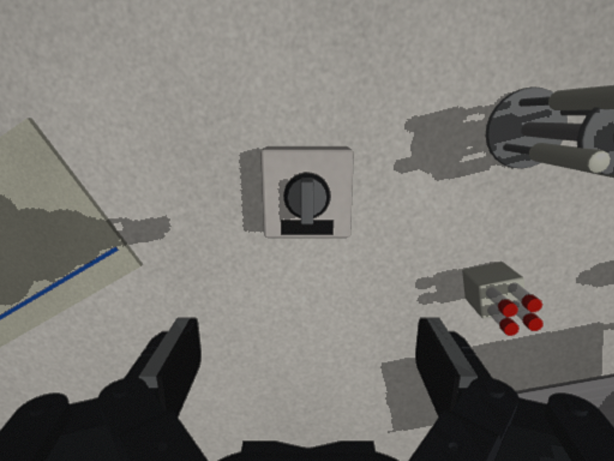

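The bar is centred at (373.5, −253), yaw −15.1°, upright in the picture at (307,197), and the disc top is at 61 mm. Descend to TCP z ≈ 66 and grip.

Call:
drive_tool --increments '[{"x":-0.2,"y":28,"z":-1,"roll":0,"gripper":0},{"x":0,"y":28,"z":0,"roll":0,"gripper":0},{"x":0,"y":28,"z":0,"roll":0,"gripper":0},{"x":0,"y":28,"z":0,"roll":0,"gripper":0},{"x":0,"y":28,"z":0,"roll":0,"gripper":0},{"x":0,"y":28,"z":0,"roll":0,"gripper":0},{"x":0,"y":28,"z":0,"roll":0,"gripper":0},{"x":0,"y":28,"z":0,"roll":0,"gripper":0},{"x":0,"y":15,"z":0,"roll":0,"gripper":0},{"x":0,"y":10,"z":0,"roll":0,"gripper":0},{"x":0,"y":5,"z":0,"roll":0,"gripper":0},{"x":0,"y":0,"z":0,"roll":0,"gripper":0},{"x":0,"y":0,"z":0,"roll":0,"gripper":0},{"x":0,"y":0,"z":0,"roll":0,"gripper":0}]' --grip_force 50

```text
t: 19.62
tool_pos: [0.3745, -0.2535, 0.0682]
eef_rot: [-1.325, -1.012, 1.011]
ft_force: [0.2, 0.6, 0.7]
opening: 0.0852
```

```bash
python3 - <<'E'
from pose import *
pose()
E
```

```text
t 19.6167 p [ 374.5 -253.5   68.2] yaw 164.78 down [ 0.001 -0.001 -1.   ] op 85.2 F [0.2 0.6 0.7] j [ 0.3   0.31  0.17  2.24 -0.09  0.6   1.85]
```

Call:
drive_tool --increments '[{"x":0,"y":0.5,"z":0.8,"roll":0,"gripper":0.5},{"x":0,"y":0,"z":0,"roll":0,"gripper":1},{"x":0,"y":0,"z":0,"roll":0,"gripper":1},{"x":0,"y":0,"z":0,"roll":0,"gripper":1},{"x":0,"y":0,"z":0,"roll":0,"gripper":1},{"x":0,"y":0,"z":0,"roll":0,"gripper":1},{"x":0,"y":0,"z":0,"roll":0,"gripper":1},{"x":0,"y":0,"z":0,"roll":0,"gripper":1},{"x":0,"y":0,"z":0,"roll":0,"gripper":1},{"x":0,"y":0,"z":0,"roll":0,"gripper":1},{"x":0,"y":0,"z":0,"roll":0,"gripper":1},{"x":0,"y":0,"z":0,"roll":0,"gripper":1}]'

```text
t: 20.62
tool_pos: [0.373, -0.2537, 0.0671]
eef_rot: [-1.324, -1.011, 1.011]
ft_force: [-3.4, -3.4, 8.0]
opening: 0.0118
```

```bash
python3 - <<'E'
from pose import *
pose(); print(bot.get_obs()['ft_torque'])
E
```

```text
t 20.6167 p [ 373.  -253.7   67.1] yaw 164.76 down [ 0.    -0.001 -1.   ] op 11.8 F [-3.4 -3.4  8. ] j [ 0.3   0.31  0.17  2.24 -0.09  0.6   1.85]
[-0.69640194  0.64929468 -0.02683355]
```

Bar held (11.8 mm, nominal 13). Twist clockwise to about 66° first, then check the torque.

Call:
drive_tool --increments '[{"x":0,"y":0,"z":0,"roll":6,"gripper":1},{"x":0,"y":0,"z":0,"roll":6,"gripper":1},{"x":0,"y":0,"z":0,"roll":6,"gripper":1},{"x":0,"y":0,"z":0,"roll":6,"gripper":1},{"x":0,"y":0,"z":0,"roll":6,"gripper":1},{"x":0,"y":0,"z":0,"roll":6,"gripper":1},{"x":0,"y":0,"z":0,"roll":6,"gripper":1},{"x":0,"y":0,"z":0,"roll":6,"gripper":1},{"x":0,"y":0,"z":0,"roll":6,"gripper":1},{"x":0,"y":0,"z":0,"roll":6,"gripper":1},{"x":0,"y":0,"z":0,"roll":5,"gripper":1},{"x":0,"y":0,"z":0,"roll":0,"gripper":1},{"x":0,"y":0,"z":0,"roll":0,"gripper":1},{"x":0,"y":0,"z":0,"roll":0,"gripper":1}]'

```text
t: 21.78
tool_pos: [0.3738, -0.2532, 0.0672]
eef_rot: [-1.567, -0.136, 0.134]
ft_force: [0.9, 0.5, 5.6]
opening: 0.0118
```

```bash
python3 - <<'E'
from pose import *
pose(); print(bot.get_obs()['ft_torque'])
E
```

```text
t 21.7833 p [ 373.8 -253.2   67.2] yaw 99.86 down [ 0.001 -0.    -1.   ] op 11.8 F [0.9 0.5 5.6] j [ 0.07  0.33  0.45  2.25 -0.25  0.6   0.88]
[ 0.05718613 -0.4047931   0.17233866]
```

Call:
drive_tool --increments '[{"x":0,"y":0,"z":0,"roll":2,"gripper":1},{"x":0,"y":0,"z":0,"roll":2,"gripper":1},{"x":0,"y":0,"z":0,"roll":1,"gripper":1},{"x":0,"y":0,"z":0,"roll":0,"gripper":1},{"x":0,"y":0,"z":0,"roll":0,"gripper":1},{"x":0,"y":0,"z":0,"roll":0,"gripper":1}]'

```text
t: 22.28
tool_pos: [0.3738, -0.2532, 0.0671]
eef_rot: [-1.57, -0.068, 0.066]
ft_force: [1.9, 0.6, 5.5]
opening: 0.0121
```

```bash
python3 - <<'E'
from pose import *
pose(); print(bot.get_obs()['ft_torque'])
E
```

```text
t 22.2833 p [ 373.8 -253.2   67.1] yaw 94.9 down [ 0.001 -0.    -1.   ] op 12.1 F [1.9 0.6 5.5] j [ 0.05  0.33  0.47  2.26 -0.26  0.6   0.8 ]
[ 0.02215797 -0.51132271  0.52653767]
```

Torque jumped from 0.17 (spring) to 0.53 Nm at 69.9°, so the stop is reached. Open to let it spring back, then rise.

Call:
drive_tool --increments '[{"x":0,"y":0,"z":0,"roll":0,"gripper":1},{"x":0,"y":0,"z":0,"roll":0,"gripper":1},{"x":0,"y":0,"z":0,"roll":0,"gripper":0},{"x":0,"y":0,"z":0,"roll":0,"gripper":0},{"x":0,"y":0,"z":0,"roll":0,"gripper":0},{"x":0,"y":0,"z":0,"roll":0,"gripper":0},{"x":0,"y":0,"z":0,"roll":0,"gripper":0},{"x":0,"y":0,"z":0,"roll":0,"gripper":0},{"x":0,"y":0,"z":0,"roll":0,"gripper":0},{"x":0,"y":0,"z":0,"roll":0,"gripper":0},{"x":0,"y":-15,"z":0,"roll":0,"gripper":0},{"x":0,"y":-30,"z":0,"roll":0,"gripper":0},{"x":0,"y":-30,"z":0,"roll":0,"gripper":0},{"x":0,"y":-30,"z":0,"roll":0,"gripper":0},{"x":0,"y":-30,"z":0,"roll":0,"gripper":0},{"x":0,"y":-30,"z":0,"roll":0,"gripper":0},{"x":0,"y":-30,"z":0,"roll":0,"gripper":0},{"x":0,"y":-30,"z":0,"roll":0,"gripper":0},{"x":0,"y":0,"z":0,"roll":0,"gripper":0},{"x":0,"y":0,"z":0,"roll":0,"gripper":0}]'

```text
t: 23.95
tool_pos: [0.3737, -0.2533, 0.2932]
eef_rot: [-1.57, -0.068, 0.063]
ft_force: [0.1, 0.4, 0.1]
opening: 0.0853
```

```bash
python3 - <<'E'
from pose import *
pose(); p,d,K,T=cap('wrist'); W=cloud(d,K,T)
def pl(uv,z):
    r=np.c_[(uv[:,0]-K[2])/K[0],(uv[:,1]-K[3])/K[1],np.ones(len(uv))]@T[:3,:3].T
    return ((T[:3,3]+r*((z-T[2,3])/r[:,2])[:,None])[:,:2]*1000).astype(np.float32)
v,u=np.nonzero((abs(W[...,0]-.374)<.05)&(abs(W[...,1]+.252)<.05)&(W[...,2]>.08)&(W[...,2]<.1)); print('bar',len(v),cv2.minAreaRect(pl(np.c_[u,v],.089)))
p,d,K,T=cap('scene'); save('s8',p)
E
```

```text
t 23.95 p [ 373.7 -253.3  293.2] yaw 94.81 down [ 0.003 -0.    -1.   ] op 85.3 F [0.1 0.4 0.1] j [-0.1  -0.04  0.55  2.03  0.02  1.14  0.52]
bar 484 ((374.1679992675781, -251.82289123535156), (14.516008377075195, 43.81196975708008), 74.53601837158203)
```

View pics/s8.png

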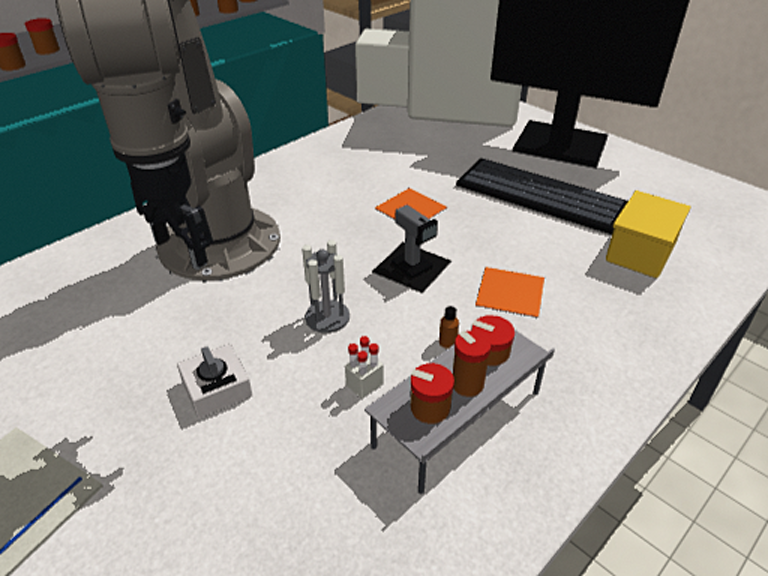

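The knob is back at rest (bar at −15.5°, as before), the scanner stands on the mat at (415,250), and the bottles, rack (364,370) and dropper (449,328) are where they were. Handing in.

```bash
python3 -c "
from workcell import bot
print(bot.hand_in())"
```

```text
the job is handed in; nothing more can be done
None
```

I did the whole job in the order asked and handed it in after about 24 s; the hand-in itself reports no verdict.

- **Scan:** I held the scanner about 60 mm from the tall bottle's label for over 1.6 s. By my estimate it was within about 1 mm of the label's middle and 0.5° of square. This comes from the measured poses and camera views; no direct reading of the aim was possible.
- **Scanner back on the mat:** it stands upright, with its centre within about 1 mm of the mat's centre.
- **Knob:** I turned it clockwise to its stop. The torque rose from 0.17 to 0.53 Nm at 69.9° of tool turn (the stop is at 68.8°). After release the bar measured −15.5°, against about −15° at the start, so it sprang back.
- **Everything else:** the last scene picture shows the bottles, rack and dropper where they were, judged by eye. The arm stands clear with the gripper open. The highest force I read was about 12 N, at rest between moves. No final check failed or disagreed.

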